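# Restack a winch's two-stage planetary gear

## Robot

A 6-joint arm with a two-finger parallel gripper is mounted at the origin on the work surface. World frame = base frame: x ahead of the robot, y to its left, z up, the work surface at z = 0. Lengths are in m, angles in rad, forces in N, time in s.
With the tool pointing down it reaches from about 0.375 to 0.925 m from the base axis. Payload 5.7 kg.
Tool frame: the origin (TCP) lies on the centre line of the jaws, within the pads' length; the fingertips stand 14 mm ahead of it and the grasp point (between the pads) lies 5 mm behind it; x points along the fingers, y is the direction in which the jaws open and shut, and the axes are right-handed (so a half turn about x gives the same grasp; the last joint's range is limited). The gripper opens to 88 mm and grips with 3 to 60 N. Pads are 20 mm wide; open, the fingers measure 115 mm over their backs; the gripper's body (75 mm by 178 mm) begins 61 mm behind the grasp point.
Start: joints at [1.048, 0.359, 1.51, -0, 1.272, -0.115], TCP at [0.238, 0.551, 0.237] pointing down, gripper open.
Joint ranges: [-2.97, 2.97], [-1.01, 2.36], [0.21, 2.38], [-0.96, 4.11], [0.2, 2.71], [-2.98, 2.98]. Speed limits (rad/s): [2.39, 2.39, 3.14, 3.14, 3.14, 3.14].

## Interface

Orientations are given as a unit quaternion [w, x, y, z].
In Python, from cell import r, capture, workorder gives the robot as it stands.
- The arm moves only by the shell command python3 -m creep 'ROWS' [FORCE]. ROWS is JSON, one flat list of numbers, 7 for each row, row after row: the closure in counts, from 0 (fully open) to 255 (shut), then the shift along the tool's x, y, z in mm, then the turn, a rotation vector about the tool's x, y, z in rad. In form: [grip, dx, dy, dz, wx, wy, wz, grip, dx, dy, dz, wx, wy, wz, ...]. A call has 1 to 10 rows; each row is the pose to reach, as a shift and turn from the pose commanded when the call began, along the tool's axes at that moment; what a row does not reach only later rows make up. A row lasts 1/8 s, in which the tool goes at most 62.5 mm and 10.7 degrees, less where a joint would pass 70% of its speed; a pose out of reach is approached as far as the arm can. A call with a gripper value outside its range is refused whole. The fingers move at their own pace and stop on an object; FORCE is the grip in N (left out, the last holds). Time passes only in rows, so rows that repeat a pose let the fingers close. It gives the time, the measured TCP pose, the force and the opening at its end, in the units of the state.
- r.get_obs(): the state, without advancing time (a new reading comes with each control period).
- capture(name): name is "side" or "top"; returns a dict with "img" (480x640x3 uint8, blue, green, red), "K" (3x3 intrinsics, pixels), "k1" (the pictures are not rectified: a ray, as slopes to the right and down, at radius r is drawn at 1 + k1 r^2 times it, then the intrinsics apply), "position" and "orientation" of the camera in the world. Camera axes: x right, y up, looking along -z (the intrinsics and any distortion apply to the point x, -y, -z); pixel columns grow to the right and rows downward; lengths in m; the calibration is good to about 2 mm. A picture is of the moment at which its call begins. There is no depth.
- workorder.close_job(): hands the job in, once; it reports no verdict.
The state is a dict: "t": time; "joint_positions": joint angles; "joint_velocities": joint speeds; "joint_efforts": joint torques, N m; "ee_pos": TCP position; "tool_rot": TCP orientation; "contact_force": force on the tool from outside, world axes, zero at the start; "torque": the same for the moment, N m; "finger_gap": finger opening in m.
Only numpy, scipy, OpenCV 4.12 (cv2) and the standard library are available. Lean on these libraries where they do the work, as an engineer would, in place of code of your own. Each camera call takes 0.05 s, during which the arm holds its last target.

## Task

Rebuild the winch gear on the black gear-end bracket, from the bottom up: draw the bright sun gear straight up out of the rusty worn carrier, never sideways, and set it, spline up, fully home between the bracket's three planet gears; then lay the bronze thrust ring over its spline, flat on those planets. Next seat the new carrier, planets up, over the spline on the thrust ring, and last stand the black drive pinion, shaft up, fully home between the new carrier's planets. Leave the worn carrier, the ring gear and the grease tub standing where they are, and finish with every part released.

Things in the scene. Friction and masses are not known exactly. Their poses are not given: they have to be found in the camera images.
- bracket: Where the stack is built: the winch's gear-end bracket, a fixed black round casting lying flat, 120 mm across, 20 mm high, with two small feet (124 mm over both). In its middle, on a 6 mm aluminium seat, is the steel output carrier: a plate 64 mm across with three steel planet gears on it. Origin: its centre at bench height; z up.
- seat (a point): Centre of the bracket's gap for the sun gear: the plate's closed floor, 36 mm above the bench, between the three planets (20 mm across, 21.5 over teeth, 16 mm tall, tops 52 mm above the bench, gap 11 mm in radius). Finished stack, mm above the bench: sun gear 36 to 69, thrust ring 52 to 58, new carrier 58 to 86 (plate top 70), pinion 70 to 126.
- sun_c (a point): Sun gear, bright metal, 33 mm tall, 70 g: gear 18 mm across, 16 tall, foot bevelled to 15.4; above it a spline 10 mm across, 17 tall, top bevelled to 6. Starts upright between the worn carrier's planets, 2 mm play all round, only the spline standing out above them: grip it there. Point: its centre, half-way up (28.5 mm above the bench at the start); z towards the spline end.
- thrust_c (a point): Bronze thrust ring lying flat on the bench: 56 mm outside, hole 15 mm, 6 mm thick, 90 g. The hole passes over the sun gear's 10 mm spline but not over its 18 mm gear, so the ring goes on after it. Grip it across its outside. Point: its centre, half-way up (3 mm above its underside); z up.
- newc_c (a point): New planet carrier, bright steel with brass pins, on the bench planets up, 28 mm tall, 270 to 440 g: plate 64 mm across, 12 mm thick, with a 14 mm hole, and three planets like the bracket's (16 mm tall, within the plate's outline, gap 11 mm in radius). Grip it across its outside. Point: its centre, half-way up (14 mm above its underside); z towards the planets.
- pinion_c (a point): Drive pinion, black with a yellow dot on top, standing on the bench, 56 mm tall, 90 g: gear 18 mm across and 16 tall, foot bevelled to 16; above it a shaft 12 mm across, 40 tall. It ends up standing on the new carrier's plate, its gear level with the planets: grip the shaft, fingertips above the gear. Point: its centre, half-way up (28 mm above its foot); z towards the shaft end.
- worn: Worn carrier, rusty brown, teeth broken off one planet, loose on the bench; otherwise shaped like the new one (64 mm across, plate 12 mm, planets' tops 28 mm above the bench). The sun gear stands in it at the start. Not used again; leave it where it is. Origin: centre of its underside; z up.
- ring: Ring gear, a loose grey steel tube with inside teeth standing on end, 84 mm across, 50 mm high, 0.8 kg; it goes on later, leave it where it is. Origin: centre of its underside; z up.
- tub: Grease tub, loose, red with a white lid, 71 mm across, 58 mm high; leave it where it is. Origin: centre of its underside; z up.
Mind the look-alikes: they are no part of the job. Several things look just like the part that bears thrust_c: the one meant starts nearest to the robot's base.

How it is judged:
By the outcome, as a careful person would: the job done as asked, in the order asked, and still so for the second after the job is handed in, with the robot touching nothing.
It also fails if it takes over 115 s, if anything falls off the work surface, if the arm or the gripper's body presses on something with over 40 N, if the wrist force passes 120 N, or if a joint passes its speed limit or range.

## Working session

There is one attempt and no reset: what is moved stays moved. The work goes in short steps, Python scripts to look and compute and a shell command to move; the robot and the scene stay as the last step left them, time stands still between calls to the robot, and variables do not carry over. Pictures are saved under pics/ and viewed, and the job is handed in when it is done.

```bash
ls; mkdir -p pics; python3 - <<'E'
from cell import r,capture
import cv2
o=r.get_obs()
for k in o: print(k,o[k])
for n in("top","side"):
    c=capture(n); cv2.imwrite(f"pics/{n}0.png",c["img"]); print(n,c["K"],c["k1"],c["position"],c["orientation"])
E
```

```text
pics
t 0.0
joint_positions [ 1.04790069e+00  3.59487057e-01  1.51145103e+00  1.04382023e-05
  1.27248514e+00 -1.15066343e-01]
joint_velocities [-3.69497340e-04  1.29529832e-03 -1.81776628e-04 -3.62156989e-05
 -1.20619187e-04 -3.78663086e-04]
joint_efforts [ 8.93959987e-04 -5.15377593e+01 -2.70723671e+01  6.76030666e-02
  3.48935870e-02 -1.62520641e-04]
ee_pos [0.23761692 0.5502091  0.23581318]
tool_rot [ 0.69224966  0.1425798   0.69266228 -0.1438067 ]
contact_force [-0.04322755 -0.42166402  0.53279823]
torque [-0.00522063  0.01340206 -0.03694759]
finger_gap 0.08754013602783042
top [[545.58894498   0.         316.44581811]
 [  0.         545.58894498 248.13561048]
 [  0.           0.           1.        ]] -0.060629337594066586 [0.40594297 0.06568207 1.04168063] [ 0.70532645  0.05171092 -0.05918219 -0.70451264]
side [[481.0186099    0.         318.35831176]
 [  0.         481.0186099  235.72161039]
 [  0.           0.           1.        ]] -0.10608394707115117 [ 0.25793363 -0.57654625  0.62207759] [ 0.87868369  0.42309445 -0.08949813 -0.20222796]
```

View pics/top0.png

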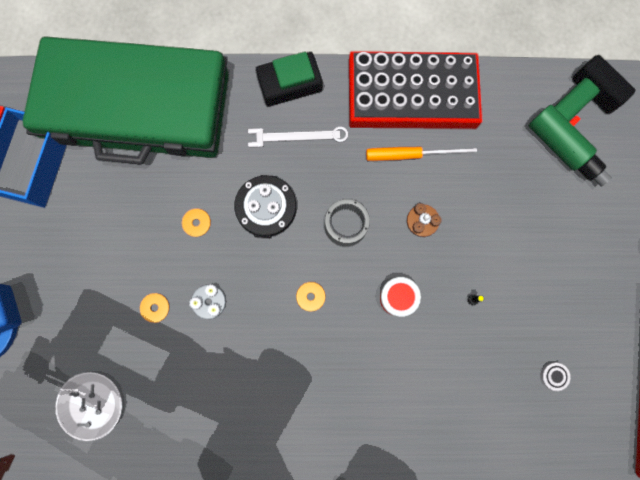

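View pics/side0.png

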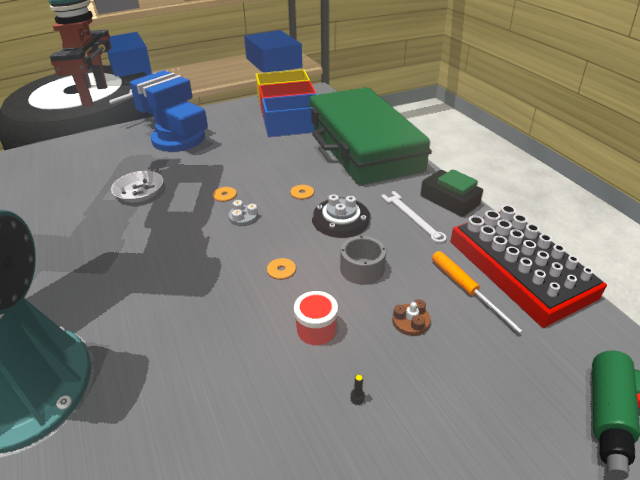

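```bash
cat > h.py <<'E'
import numpy as np,cv2
from scipy.spatial.transform import Rotation as R
from cell import r,capture
def rot(q): return R.from_quat([q[1],q[2],q[3],q[0]])
def ray(c,uv):
    # undistort with cv2 (slopes right, down)
    p=cv2.undistortPoints(np.array([[uv]],float),c["K"],np.array([c["k1"],0,0,0.]))[0,0]
    d=rot(c["orientation"]).apply([p[0],-p[1],-1]); return np.array(c["position"]),d/np.linalg.norm(d)
def plane(c,uv,z):
    o,d=ray(c,uv); return o+d*(z-o[2])/d[2]
def proj(c,P):
    q=rot(c["orientation"]).inv().apply(np.array(P,float)-c["position"])
    x=np.array([q[...,0],-q[...,1],-q[...,2]]).T.reshape(-1,1,3)
    return cv2.projectPoints(x,np.zeros(3),np.zeros(3),c["K"],np.array([c["k1"],0,0,0.]))[0][:,0]
def tri(c1,u1,c2,u2):
    o1,d1=ray(c1,u1);o2,d2=ray(c2,u2)
    t=np.linalg.lstsq(np.array([d1,-d2]).T,o2-o1,rcond=None)[0]
    a,b=o1+t[0]*d1,o2+t[1]*d2
    return (a+b)/2,np.linalg.norm(a-b)
def crop(c,u,v,h,name,s=8):
    im=c["img"][max(0,v-h):v+h,max(0,u-h):u+h]
    cv2.imwrite("pics/"+name,cv2.resize(im,None,fx=s,fy=s,interpolation=cv2.INTER_NEAREST))
def blobs(c,lo,hi,amin=20):
    m=cv2.inRange(cv2.cvtColor(c["img"],cv2.COLOR_BGR2HSV),lo,hi)
    n,l,st,ce=cv2.connectedComponentsWithStats(m)
    return [(st[i],ce[i],(l==i).astype(np.uint8)) for i in range(1,n) if st[i][4]>=amin]
def shift(target,R0=None):
    "world target TCP -> tool axis mm from current measured pose"
    o=r.get_obs(); return rot(o["tool_rot"]).inv().apply(np.array(target)-o["ee_pos"])*1000
E
python3 - <<'E'
from h import *
np.set_printoptions(precision=4,suppress=True)
o=r.get_obs(); print(rot(o["tool_rot"]).as_matrix())
t=capture("top");s=capture("side")
for n,c in(("t",t),("s",s)):
    for st,ce,m in blobs(c,(8,120,120),(22,255,255),60):
        cn=max(cv2.findContours(m,0,2)[0],key=cv2.contourArea)
        e=cv2.fitEllipse(cn); p=plane(c,e[0],0.006)
        print(n,st,e[0],p[:2],np.hypot(*p[:2]))
rows=[]
for (u,v) in [(265,206),(424,219),(209,301),(477,298)]:
    k=cv2.resize(t["img"][v-36:v+36,u-36:u+36],None,fx=5,fy=5,interpolation=cv2.INTER_CUBIC);rows.append(k)
cv2.imwrite("pics/tc.png",np.vstack([np.hstack(rows[:2]),np.hstack(rows[2:])])[:,:])
rows=[]
for (u,v) in [(342,212),(412,316),(243,212),(358,390)]:
    k=cv2.resize(s["img"][v-36:v+36,u-36:u+36],None,fx=5,fy=5,interpolation=cv2.INTER_CUBIC);rows.append(k)
a=np.vstack([np.hstack(rows[:2]),np.hstack(rows[2:])])
cv2.imwrite("pics/sc.png",a)
for f in("tc","sc"):
    i=cv2.imread(f"pics/{f}.png");cv2.imwrite(f"pics/{f}.png",cv2.resize(i,(600,600)))
E
```

```text
[[-0.0008  0.3966  0.918 ]
 [-0.0014  0.918  -0.3966]
 [-1.     -0.0016 -0.0002]]
t [366 147  57  14 710] (391.7244567871094, 153.1815948486328) [ 0.7611 -0.0947] 0.7669541555822933
t [416 204  24  19 171] (428.5767822265625, 211.8531036376953) [ 0.6421 -0.1642] 0.662714912311938
t [182 209  29  28 592] (195.8429718017578, 222.1086883544922) [0.6205 0.2885] 0.684287668293185
t [407 208  31  28 344] (421.3194580078125, 223.4669647216797) [ 0.6189 -0.1492] 0.6366006814260706
t [296 282  29  29 575] (310.57244873046875, 295.66424560546875) [0.4786 0.0658] 0.4831175944814205
t [140 293  29  30 632] (153.9983367919922, 307.376708984375) [0.4556 0.3626] 0.5822674116882757
s [291 185  23  14 259] (301.7577209472656, 191.5711669921875) [0.6172 0.2841] 0.679399985991304
s [213 187  24  15 260] (224.0424346923828, 193.65579223632812) [0.4525 0.3581] 0.5770574317255809
s [432 251  48  44 740] (455.0020751953125, 272.1823425292969) [ 0.7633 -0.0934] 0.769023283697242
s [267 258  29  21 460] (280.9461669921875, 268.32989501953125) [0.4753 0.0623] 0.479397904056248
s [395 304  15   8  69] (401.5783386230469, 307.5125427246094) [ 0.6244 -0.1234] 0.6364830829691259
s [413 311  17  16 151] (422.8310241699219, 318.3617858886719) [ 0.643  -0.1606] 0.6627295226312606
s [393 316  26  16 185] (405.00860595703125, 324.5008544921875) [ 0.6085 -0.1584] 0.6287778599396249
```

View pics/tc.png

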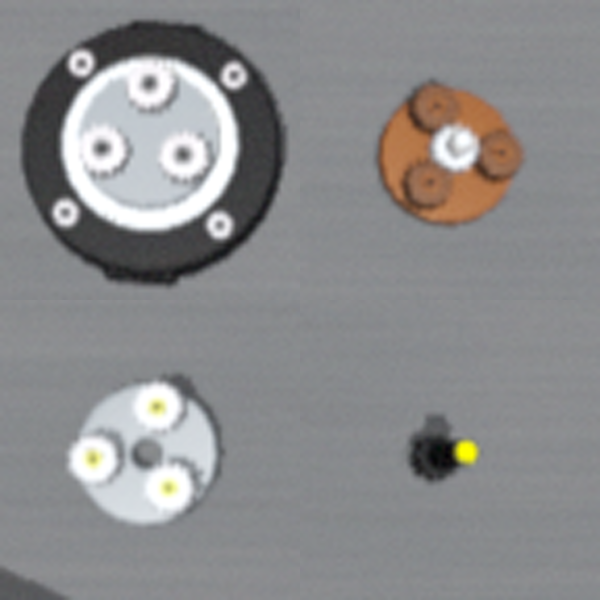

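View pics/sc.png

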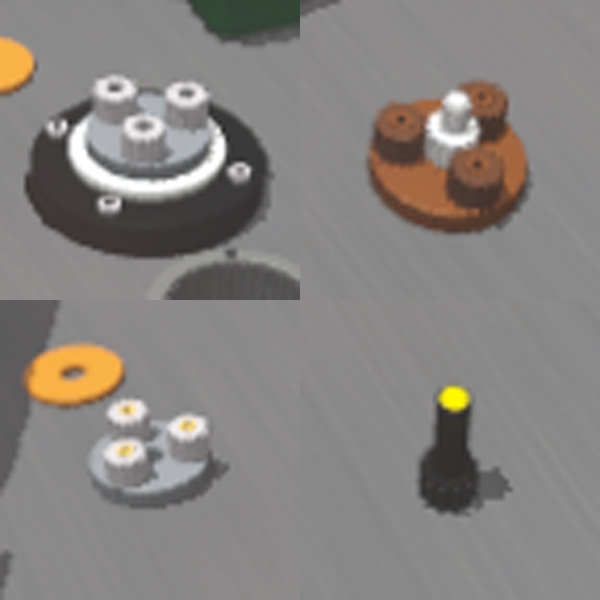

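```bash
python3 - <<'E'
from h import *
t=capture("top");s=capture("side")
def big(c,l,f,h=15,k=20):
    r_=[cv2.resize(c["img"][v-h:v+h,u-h:u+h],None,fx=k/2,fy=k/2,interpolation=cv2.INTER_NEAREST) for u,v in l]
    cv2.imwrite("pics/"+f,np.hstack(r_))
big(t,[(425,218),(477,298)],"b1.png",20,20)
big(s,[(412,316),(358,390)],"b2.png",20,20)
E
```

```text
(no output)
```

View pics/b1.png

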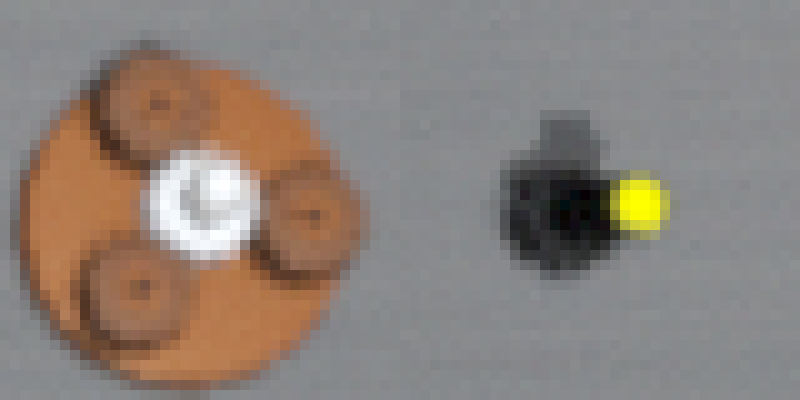

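View pics/b2.png

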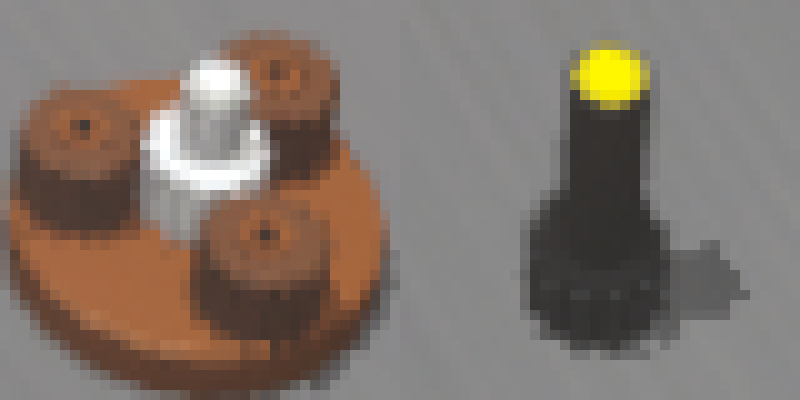

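```bash
python3 - <<'E'
from h import *
np.set_printoptions(precision=4,suppress=True)
t=capture("top");s=capture("side")
D={"brk":(.052,[(264.8,189.9),(253.7,205.5),(273.2,206.7)],[(333.6,197.1),(350.9,197.8),(340.6,206.2)]),
"sunsh":(.028,[(425,218)],[(412,310.3)]),"suntip":(.045,[(426.2,216.7)],[(413.2,303.2)]),
"worn":(.028,[(420.3,207.9),(436,219),(418.5,226.2)],[(399.8,308.2),(418.9,302.7),(418.2,318.9)]),
"dot":(.056,[(480.5,298)],[(358.5,377.2)])}
g=lambda c,p,m:blobs(c,*m)
for n,(z,a,b) in D.items():
    pa=np.array([plane(t,x,z) for x in a]);pb=np.array([plane(s,x,z) for x in b])
    A,B=pa.mean(0)[:2],pb.mean(0)[:2]; print(n,A,B,"diff",A-B,"mean",(A+B)/2)
    for x in pa: print("   pl ang",np.degrees(np.arctan2(*(x[:2]-A)[::-1])),np.hypot(*(x[:2]-A)))
# new carrier: yellow pins z 28 
for n,c,(u,v) in (("t",t,(209,301)),("s",s,(243,212))):
    L=[]
    for st,ce,m in blobs(c,(18,100,100),(35,255,255),1):
        if abs(ce[0]-u)<18 and abs(ce[1]-v)<18: L.append(plane(c,ce,.028)[:2]); print(n,ce,st[4])
    L=np.array(L); print("new",n,L.mean(0)); 
    for x in L-L.mean(0): print(np.degrees(np.arctan2(x[1],x[0])),np.hypot(*x))
    for st,ce,m in blobs(c,(25,200,200),(35,255,255),8): print("yel",n,ce,st[4])
E
```

```text
brk [0.6519 0.1531] [0.6514 0.1522] diff [0.0005 0.0009] mean [0.6516 0.1527]
   pl ang -3.711099435111885 0.020747495094295382
   pl ang 116.15603326378412 0.020967011574510145
   pl ang -123.25671126069693 0.020899990155663434
sunsh [ 0.625 -0.152] [ 0.6234 -0.1527] diff [0.0017 0.0006] mean [ 0.6242 -0.1523]
   pl ang 0.0 0.0
suntip [ 0.6238 -0.1507] [ 0.6234 -0.1526] diff [0.0004 0.0019] mean [ 0.6236 -0.1517]
   pl ang 0.0 0.0
worn [ 0.6256 -0.1519] [ 0.6244 -0.152 ] diff [0.0013 0.0001] mean [ 0.625 -0.152]
   pl ang 23.540870706298872 0.02081514820704984
   pl ang -96.68885689699606 0.02131882966869635
   pl ang 142.23433374810426 0.020998336676865025
dot [ 0.4707 -0.2433] [ 0.4698 -0.244 ] diff [0.0009 0.0006] mean [ 0.4702 -0.2437]
   pl ang 0.0 0.0
t [210.5 290.5] 4
t [194.8 302.4] 5
t [213.5 309.5] 4
new t [0.4671 0.2593]
-20.989802947841323 0.02047408254818125
98.21026664848274 0.0214518037818608
-139.11354959233896 0.0212326453834024
yel t [480.4375 297.75  ] 16
s [237. 202.] 3
s [251.5 206. ] 4
s [236. 212.] 3
new s [0.4649 0.2587]
98.89676236033995 0.021437706338048212
-20.71227711115607 0.02148379319739827
-141.01348045783126 0.02158748080062987
yel s [305.7222  75.2778] 18
yel s [257.7273  79.3182] 22
yel s [279.5  82. ] 10
yel s [358.5 377. ] 26
```

```bash
python3 -m creep '[0,0,0,0,-0.1,0,0, 0,36,-217,379,-0.408,0,0, 0,36,-217,379,-0.408,0,0, 0,36,-217,379,-0.408,0,0, 0,36,-217,379,-0.408,0,0, 0,36,-217,379,-0.408,0,0, 0,36,-217,379,-0.408,0,0, 0,36,-217,379,-0.408,0,0, 0,36,-217,379,-0.408,0,0, 0,36,-217,379,-0.408,0,0]' 20
python3 -c "
from h import *
np.set_printoptions(precision=4,suppress=True)
print(rot(r.get_obs()['tool_rot']).as_matrix(), shift([.624,-.152,.13]))"
```

```text
t: 1.65
ee_pos: [0.4996, 0.2012, 0.2006]
tool_rot: [0.707, 0.001, 0.707, -0.0]
contact_force: [0.6, 0.4, -0.6]
finger_gap: 0.088
[[-0.0007  0.0012  1.    ]
 [ 0.0003  1.     -0.0012]
 [-1.      0.0003 -0.0007]] [  70.3668 -353.0545  124.8813]
```

```bash
python3 -m creep '[139,70,-353,125,0,0,0, 139,70,-353,125,0,0,0, 139,70,-353,125,0,0,0, 139,70,-353,125,0,0,0, 139,70,-353,125,0,0,0, 139,70,-353,125,0,0,0, 139,70,-353,125,0,0,0, 139,70,-353,125,0,0,0, 139,70,-353,125,0,0,0]'
python3 - <<'E'
from h import *
t=capture("top");s=capture("side");print(r.get_obs()["ee_pos"])
P=[.624,-.152,.116]
a=proj(t,P)[0];b=proj(s,P)[0];print(a,b)
rr=[]
for c,(u,v) in((t,a),(s,b)):
    u,v=int(u),int(v);rr.append(cv2.resize(c["img"][v-50:v+70,u-50:u+50],None,fx=4,fy=4,interpolation=cv2.INTER_CUBIC)); print(u-50,v-50)
cv2.imwrite("pics/g1.png",np.hstack(rr))
E
```

```text
t: 2.78
ee_pos: [0.6244, -0.1492, 0.131]
tool_rot: [0.707, -0.001, 0.707, 0.001]
contact_force: [-0.3, 0.6, -0.2]
finger_gap: 0.0401
[ 0.62459865 -0.14965783  0.13116488]
[435.38435021 207.9591764 ] [418.45685463 271.03032544]
385 157
368 221
```

View pics/g1.png

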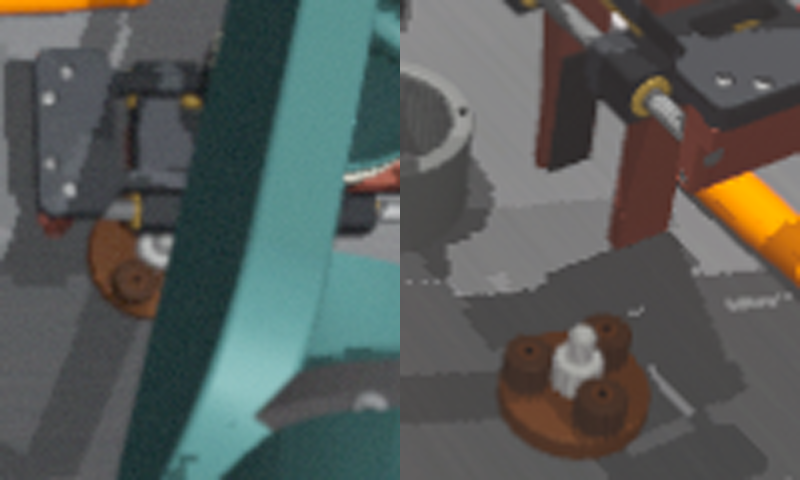

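```bash
python3 - <<'E'
from h import *
np.set_printoptions(precision=1,suppress=True)
s=capture("side");e=np.array(r.get_obs()["ee_pos"]);print(e)
for y in(.02,.0337,-.02,-.0337):
  for x in(-.01,.01):
    p=e+[x,y,-.014];print(x,y,proj(s,p)[0])
u,v=375,215
cv2.imwrite("pics/g2.png",cv2.resize(s["img"][v:v+80,u:u+80],None,fx=7,fy=7,interpolation=cv2.INTER_NEAREST))
E
```

```text
[ 0.6 -0.2  0.1]
-0.01 0.02 [405.6 263.7]
0.01 0.02 [416.2 259.9]
-0.01 0.0337 [400.8 258.5]
0.01 0.0337 [411.3 254.8]
-0.01 -0.02 [420.3 279.7]
0.01 -0.02 [431.1 275.5]
-0.01 -0.0337 [425.6 285.4]
0.01 -0.0337 [436.5 281.2]
```

View pics/g2.png

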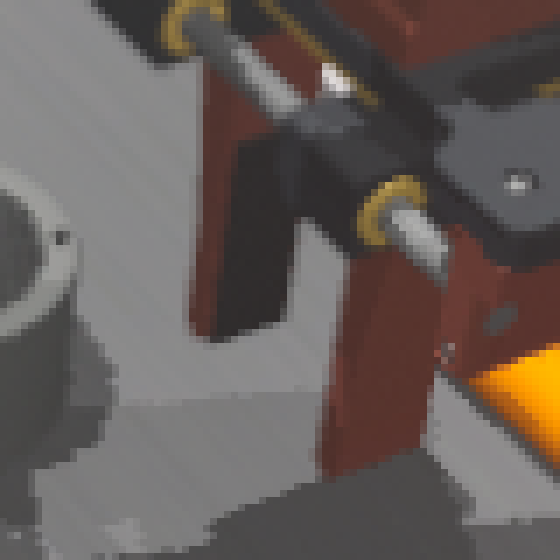

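```bash
python3 -m creep '[139,25,-2.8,-0.4,0,0,0, 139,60,-2.8,-0.4,0,0,0, 139,60,-2.8,-0.4,0,0,0, 139,60,-2.8,-0.4,0,0,0]'
python3 - <<'E'
from h import *
np.set_printoptions(precision=4,suppress=True)
s=capture("side");e=np.array(r.get_obs()["ee_pos"]);print(e,rot(r.get_obs()['tool_rot']).as_matrix())
u,v=380,265
cv2.imwrite("pics/g3.png",cv2.resize(s["img"][v:v+70,u:u+70],None,fx=8,fy=8,interpolation=cv2.INTER_NEAREST))
E
```

```text
t: 3.42
ee_pos: [0.625, -0.1543, 0.0717]
tool_rot: [0.707, -0.0, 0.707, 0.0]
contact_force: [-1.0, -0.2, -0.5]
finger_gap: 0.04
[ 0.6255 -0.1546  0.0722] [[ 0.002  -0.0006  1.    ]
 [-0.0008  1.      0.0006]
 [-1.     -0.0008  0.002 ]]
```

View pics/g3.png

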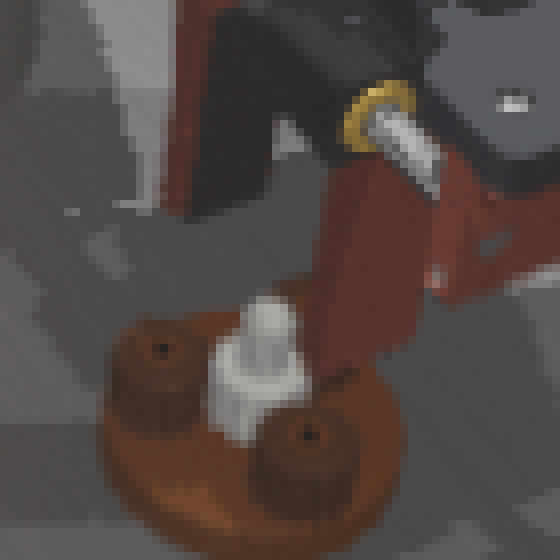

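```bash
python3 - <<'E'
from h import *
np.set_printoptions(precision=5,suppress=True)
L=[]
for i in range(6):
    capture("side"); o=r.get_obs(); L.append(np.r_[o["ee_pos"],o["contact_force"],o["joint_positions"]])
print(np.array(L))
E
```

```text
[[ 0.6256  -0.1547   0.07233 -0.09274  0.46803 -0.09506 -0.34948  0.59235
   1.56624 -0.0001   0.98039 -1.9207 ]
 [ 0.62558 -0.15475  0.07229  0.45156 -1.23527 -0.31313 -0.34958  0.59238
   1.56631 -0.00008  0.98025 -1.92068]
 [ 0.62544 -0.15475  0.07213  0.0818  -0.07433  0.48441 -0.34965  0.59252
   1.56655 -0.00011  0.98011 -1.92073]
 [ 0.62521 -0.15473  0.07187 -0.60828  0.01238 -0.20058 -0.34973  0.5928
   1.56683 -0.00014  0.98004 -1.92074]
 [ 0.62505 -0.15472  0.07166  0.31477 -0.33204 -0.74144 -0.3498   0.59302
   1.56705 -0.00013  0.97994 -1.92075]
 [ 0.62489 -0.15468  0.07146 -0.17014 -0.31019 -0.64064 -0.34983  0.59323
   1.56728 -0.00011  0.97983 -1.92076]]
```

```bash
python3 -m creep '[139,10,2,-0.3,0,0,0, 139,20,2,-0.3,0,0,0, 139,26.5,2,-0.3,0,0,0, 139,26.5,2,-0.3,0,0,0, 139,26.5,2,-0.3,0,0,0, 139,26.5,2,-0.3,0,0,0, 139,26.5,2,-0.3,0,0,0]'
python3 - <<'E'
from h import *
np.set_printoptions(precision=4,suppress=True)
for i in range(3):
    s=capture("side"); print(r.get_obs()["ee_pos"],r.get_obs()["contact_force"])
u,v=380,265
cv2.imwrite("pics/g4.png",cv2.resize(s["img"][v:v+70,u:u+70],None,fx=8,fy=8,interpolation=cv2.INTER_NEAREST))
E
```

```text
t: 4.65
ee_pos: [0.6243, -0.1526, 0.0444]
tool_rot: [0.707, -0.0, 0.707, 0.0]
contact_force: [-0.2, 0.3, 0.3]
finger_gap: 0.04
[ 0.6243 -0.1526  0.0444] [ 0.0588 -0.0258 -0.1414]
[ 0.6242 -0.1525  0.0443] [-0.1478 -0.1964  0.7994]
[ 0.6242 -0.1526  0.0443] [-0.9789  0.5886 -0.4508]
```

View pics/g4.png

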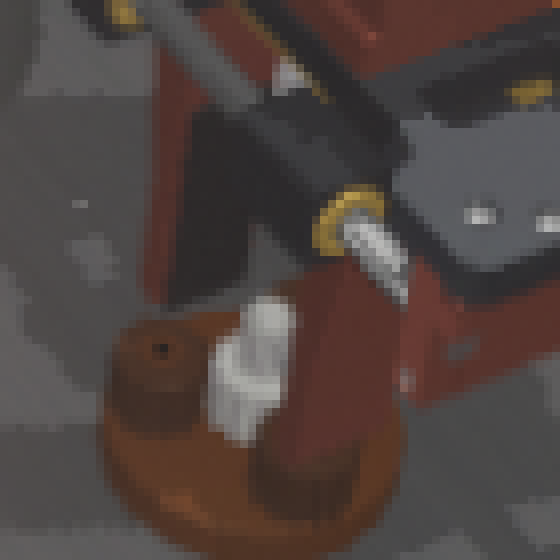

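```bash
python3 -m creep '[190,0,0,0,0,0,0, 210,0,0,0,0,0,0, 255,0,0,0,0,0,0, 255,0,0,0,0,0,0, 255,0,0,0,0,0,0, 255,0,0,0,0,0,0]' 20
python3 - <<'E'
from h import *
np.set_printoptions(precision=4,suppress=True)
s=capture("side");o=r.get_obs(); print(o["ee_pos"],o["contact_force"],o["torque"],o["finger_gap"])
u,v=380,265
cv2.imwrite("pics/g5.png",cv2.resize(s["img"][v:v+70,u:u+70],None,fx=8,fy=8,interpolation=cv2.INTER_NEAREST))
E
```

```text
t: 5.55
ee_pos: [0.6242, -0.1525, 0.0442]
tool_rot: [0.707, -0.0, 0.707, 0.0]
contact_force: [0.1, 0.4, 0.3]
finger_gap: 0.0092
[ 0.6242 -0.1525  0.0442] [-0.7809  0.6384 -0.3751] [ 0.0515 -0.0184  0.0149] 0.008964103876329734
```

View pics/g5.png

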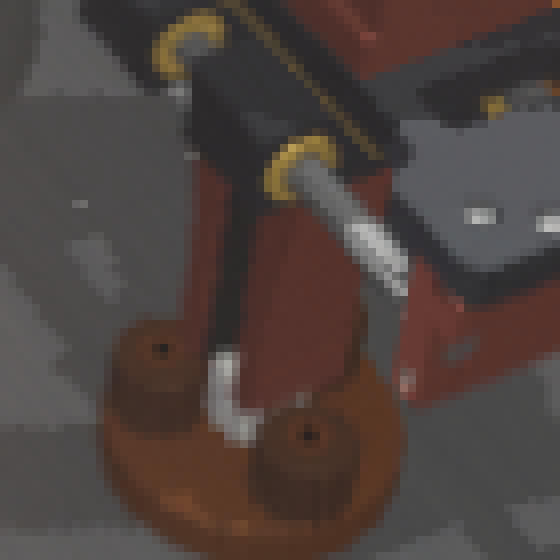

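```bash
python3 -m creep '[255,-4,0,0,0,0,0, 255,-8,0,0,0,0,0, 255,-13,0,0,0,0,0, 255,-18,0,0,0,0,0, 255,-25,0,0,0,0,0, 255,-35,0,0,0,0,0, 255,-50,0,0,0,0,0, 255,-80,0,0,0,0,0, 255,-80,0,0,0,0,0, 255,-80,0,0,0,0,0]' 30
python3 - <<'E'
from h import *
np.set_printoptions(precision=4,suppress=True)
s=capture("side");o=r.get_obs(); print(o["ee_pos"],o["contact_force"],o["finger_gap"])
u,v=370,210
cv2.imwrite("pics/g6.png",cv2.resize(s["img"][v:v+120,u:u+100],None,fx=5,fy=5,interpolation=cv2.INTER_NEAREST))
print(shift([.652,.152,.125]))
E
```

```text
t: 6.85
ee_pos: [0.624, -0.1525, 0.1241]
tool_rot: [0.707, -0.0, 0.707, 0.0]
contact_force: [0.9, -0.1, -0.9]
finger_gap: 0.0088
[ 0.6235 -0.1523  0.1235] [ 0.0135 -0.8716 -0.0038] 0.008944485147187188
[ -1.4587 304.3234  28.523 ]
```

View pics/g6.png

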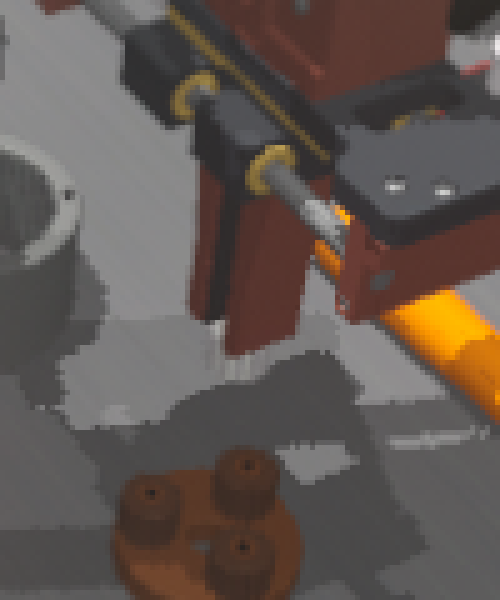

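```bash
python3 -m creep '[255,0,304,28.3,0,0,0, 255,0,304,28.3,0,0,0, 255,0,304,28.3,0,0,0, 255,0,304,28.3,0,0,0, 255,0,304,28.3,0,0,0, 255,0,304,28.3,0,0,0, 255,0,304,28.3,0,0,0, 255,0,304,28.3,0,0,0, 255,0,304,28.3,0,0,0, 255,0,304,28.3,0,0,0]'
python3 -m creep '[255,20,0,0,0,0,0, 255,30,0,0,0,0,0, 255,30,0,0,0,0,0, 255,30,0,0,0,0,0, 255,30,0,0,0,0,0]'
python3 - <<'E'
from h import *
np.set_printoptions(precision=4,suppress=True)
s=capture("side");t=capture("top");o=r.get_obs(); print(o["ee_pos"],o["contact_force"],o["finger_gap"])
print(rot(o["tool_rot"]).as_matrix())
rr=[cv2.resize(c["img"][v:v+80,u:u+80],None,fx=5,fy=5,interpolation=cv2.INTER_NEAREST) for c,u,v in((t,225,165),(s,305,145))]
cv2.imwrite("pics/g7.png",np.hstack(rr))
E
```

```text
t: 8.15
ee_pos: [0.6525, 0.1505, 0.1242]
tool_rot: [0.707, 0.0, 0.707, -0.0]
contact_force: [-0.4, -0.2, -0.7]
finger_gap: 0.0087
t: 8.78
ee_pos: [0.6529, 0.1516, 0.0948]
tool_rot: [0.707, -0.0, 0.707, 0.0]
contact_force: [-0.0, 1.3, -0.8]
finger_gap: 0.009
[0.6528 0.1516 0.0947] [0.3438 1.5763 0.1457] 0.008650114739488816
[[ 0.0009 -0.0003  1.    ]
 [ 0.      1.      0.0003]
 [-1.      0.      0.0009]]
```

View pics/g7.png

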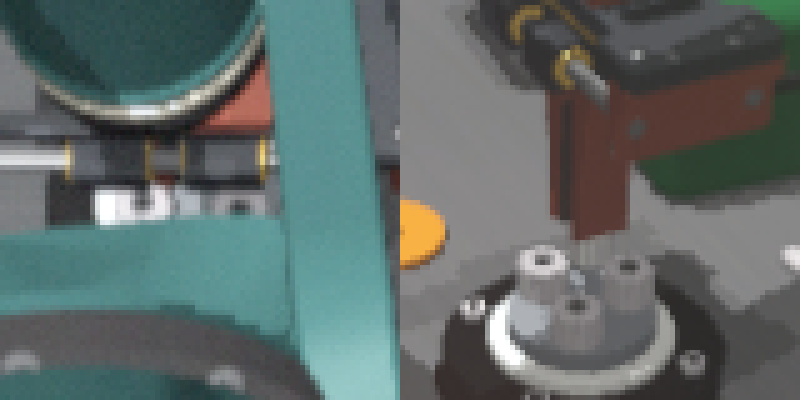

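```bash
python3 - <<'E'
from h import *
s=capture("side");o=r.get_obs();e=np.array(o["ee_pos"]);print(e)
for dy in (-.009,0,.009):
  print(proj(s,e+[0,dy,-.0322])[0],proj(s,e+[dy,0,-.0322])[0])
u,v=330,180
cv2.imwrite("pics/g8.png",cv2.resize(s["img"][v:v+40,u:u+40],None,fx=14,fy=14,interpolation=cv2.INTER_NEAREST))
E
```

```text
[0.65270068 0.15153725 0.09461833]
[344.55360992 198.37014344] [338.6523047  197.27208191]
[342.51123013 196.17523518] [342.51123013 196.17523518]
[340.49476149 194.00870462] [346.34597915 195.08574153]
```

View pics/g8.png

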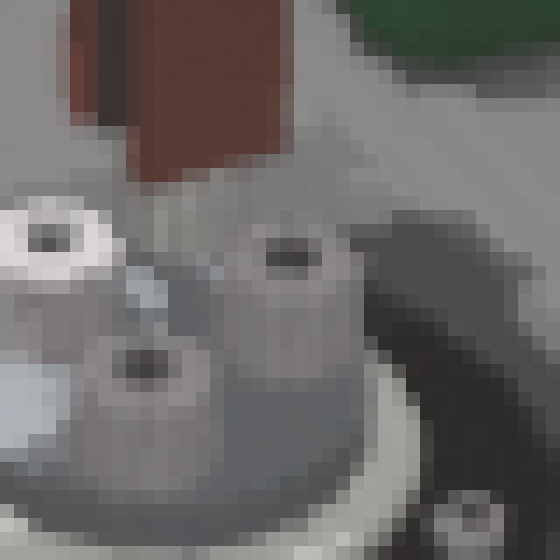

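```bash
python3 -m creep '[255,5,0.5,-0.7,0,0,0, 255,10,0.5,-0.7,0,0,0, 255,13,0.5,-0.7,0,0,0, 255,16,0.5,-0.7,0,0,0, 255,18,0.5,-0.7,0,0,0, 255,18,0.5,-0.7,0,0,0, 255,18,0.5,-0.7,0,0,0, 255,18,0.5,-0.7,0,0,0]'
python3 - <<'E'
from h import *
s=capture("side");o=r.get_obs(); print(o["ee_pos"],o["contact_force"],o["torque"])
u,v=330,180
cv2.imwrite("pics/g9.png",cv2.resize(s["img"][v:v+40,u:u+40],None,fx=14,fy=14,interpolation=cv2.INTER_NEAREST))
E
```

```text
t: 9.93
ee_pos: [0.6518, 0.152, 0.0763]
tool_rot: [0.707, -0.0, 0.707, 0.0]
contact_force: [-0.2, 0.1, -1.8]
finger_gap: 0.0084
[0.65182039 0.15198748 0.07630215] [-0.85676107  0.63865854 -0.72048317] [0.0351818  0.01925092 0.00143421]
```

View pics/g9.png

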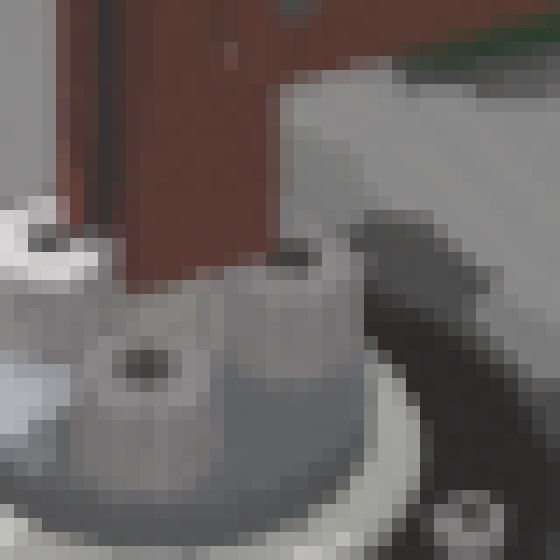

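```bash
python3 -m creep '[255,3,0,0,0,0,0, 255,5,0,0,0,0,0, 255,7,0,0,0,0,0, 255,7.8,0,0,0,0,0, 255,7.8,0,0,0,0,0, 255,7.8,0,0,0,0,0, 255,7.8,0,0,0,0,0]'
```

```text
t: 10.85
ee_pos: [0.6517, 0.152, 0.0684]
tool_rot: [0.707, -0.0, 0.707, 0.0]
contact_force: [0.2, 0.2, -0.9]
finger_gap: 0.0088
```

```bash
python3 -m creep '[255,0.8,0,0,0,0,0, 255,0.8,0,0,0,0,0, 255,0.8,0,0,0,0,0, 255,0.8,0,0,0,0,0]'
```

```text
t: 11.35
ee_pos: [0.6519, 0.152, 0.0681]
tool_rot: [0.707, -0.0, 0.707, 0.0]
contact_force: [-1.3, -0.6, 6.2]
finger_gap: 0.0088
```

```bash
python3 -m creep '[200,0,0,0,0,0,0, 139,0,0,0,0,0,0, 139,0,0,0,0,0,0, 139,-5,0,0,0,0,0, 139,-30,0,0,0,0,0, 139,-75,0,0,0,0,0, 100,-75,-60,-100,0,0,0, 50,-75,-88,-175,0,0,0, 30,-75,-88,-175,0,0,0, 30,-75,-88,-175,0,0,0]'
python3 - <<'E'
from h import *
s=capture("side");t=capture("top");o=r.get_obs(); print(o["ee_pos"],o["contact_force"],o["finger_gap"])
rr=[cv2.resize(c["img"][v:v+80,u:u+80],None,fx=5,fy=5,interpolation=cv2.INTER_NEAREST) for c,u,v in((t,225,165),(s,305,165))]
cv2.imwrite("pics/g10.png",np.hstack(rr))
E
```

```text
t: 12.6
ee_pos: [0.4713, 0.0631, 0.1423]
tool_rot: [0.705, 0.0, 0.709, -0.0]
contact_force: [0.7, 0.4, 0.4]
finger_gap: 0.0757
[0.4762898  0.06363601 0.1431099 ] [ 0.64066099 -0.01227989 -0.28594825] 0.0773936788330208
```

View pics/g10.png

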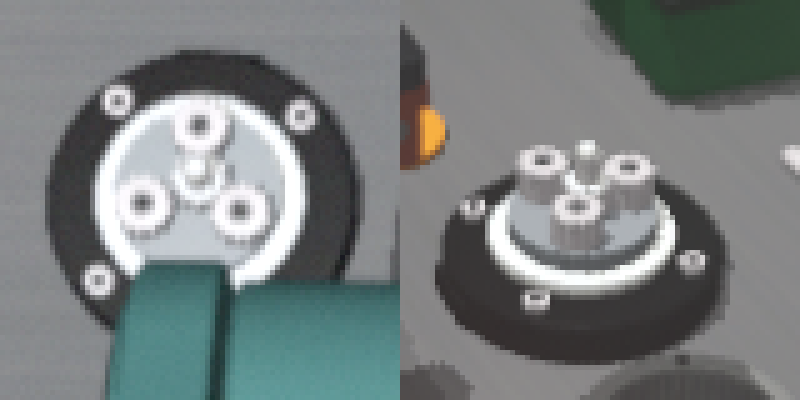

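```bash
python3 -c "
from h import *
for i in range(3): capture('top')
print(r.get_obs()['ee_pos'],shift([.4776,.0656,.05]))"
```

```text
[0.47911434 0.06424332 0.14312038] [93.1160155   1.35417447 -1.76456268]
```

```bash
python3 -m creep '[20,40,1.6,0.7,0,0,0, 20,80,1.6,0.7,0,0,0, 20,93,1.6,0.7,0,0,0, 20,93,1.6,0.7,0,0,0, 20,93,1.6,0.7,0,0,0, 20,93,1.6,0.7,0,0,0, 20,93,1.6,0.7,0,0,0]'
python3 - <<'E'
from h import *
s=capture("side");t=capture("top");o=r.get_obs(); print(o["ee_pos"],o["contact_force"],o["finger_gap"])
rr=[cv2.resize(c["img"][v:v+80,u:u+80],None,fx=5,fy=5,interpolation=cv2.INTER_NEAREST) for c,u,v in((t,270,255),(s,240,225))]
cv2.imwrite("pics/g11.png",np.hstack(rr))
E
```

```text
t: 13.72
ee_pos: [0.478, 0.0655, 0.0504]
tool_rot: [0.708, -0.0, 0.707, 0.0]
contact_force: [-0.3, -0.8, 0.1]
finger_gap: 0.081
[0.47773992 0.06552207 0.05007776] [ 0.70176105 -0.5603269   0.05840981] 0.08095888631852972
```

View pics/g11.png

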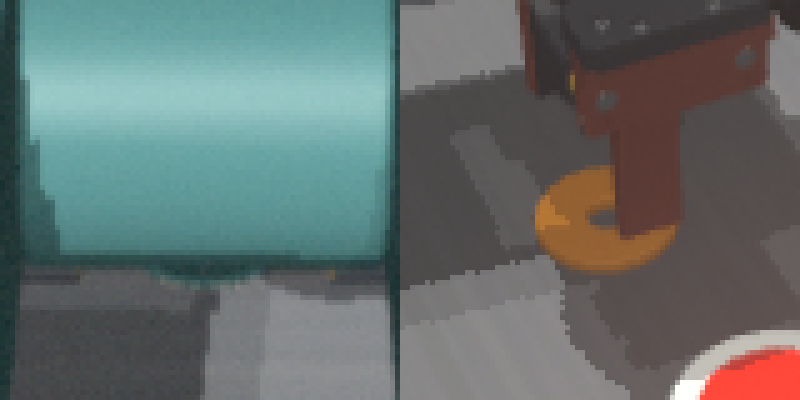

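```bash
python3 -m creep '[20,20,0,0,0,0,0, 20,30,0,0,0,0,0, 20,33.5,0,0,0,0,0, 20,33.5,0,0,0,0,0, 20,33.5,0,0,0,0,0, 60,33.5,0,0,0,0,0, 80,33.5,0,0,0,0,0, 120,33.5,0,0,0,0,0, 120,33.5,0,0,0,0,0, 120,33.5,0,0,0,0,0]' 30
python3 - <<'E'
from h import *
s=capture("side");o=r.get_obs(); print(o["ee_pos"],o["contact_force"],o["finger_gap"])
u,v=240,225
cv2.imwrite("pics/g12.png",cv2.resize(s["img"][v:v+80,u:u+80],None,fx=6,fy=6,interpolation=cv2.INTER_NEAREST))
E
```

```text
t: 15.08
ee_pos: [0.4775, 0.0655, 0.0162]
tool_rot: [0.707, -0.0, 0.707, 0.0]
contact_force: [-0.7, -0.1, 2.8]
finger_gap: 0.0542
[0.47750503 0.06553973 0.01616143] [-0.11358451  0.56386028  3.06616797] 0.054049647567555016
```

View pics/g12.png

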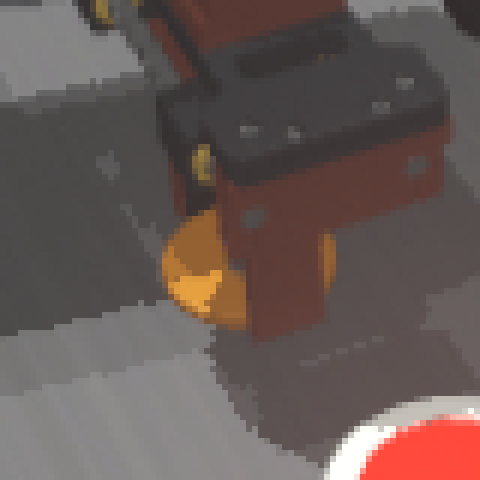

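```bash
python3 -m creep '[255,-5,0,0,0,0,0, 255,-20,0,0,0,0,0, 255,-60,0,0,0,0,0, 255,-114,0,0,0,0,0, 255,-114,0,0,0,0,0, 255,-114,0,0,0,0,0, 255,-114,0,0,0,0,0]'
python3 - <<'E'
from h import *
s=capture("side");o=r.get_obs(); print(o["ee_pos"],o["contact_force"],o["finger_gap"])
e=np.array(o["ee_pos"])
print(proj(s,e+[0,0,-.0102]), proj(s,e+[0,0,-.0132]))
u,v=250,180
cv2.imwrite("pics/g13.png",cv2.resize(s["img"][v:v+60,u:u+60],None,fx=10,fy=10,interpolation=cv2.INTER_NEAREST))
E
```

```text
t: 16.0
ee_pos: [0.4761, 0.0655, 0.1289]
tool_rot: [0.706, -0.0, 0.708, 0.0]
contact_force: [0.0, 0.2, -1.4]
finger_gap: 0.0535
[0.47617555 0.06554478 0.12881204] [-0.4823372  -0.35063114 -0.16341864] 0.05395280502379831
[[276.66906513 219.63088374]] [[276.7846317  221.00010902]]
```

View pics/g13.png

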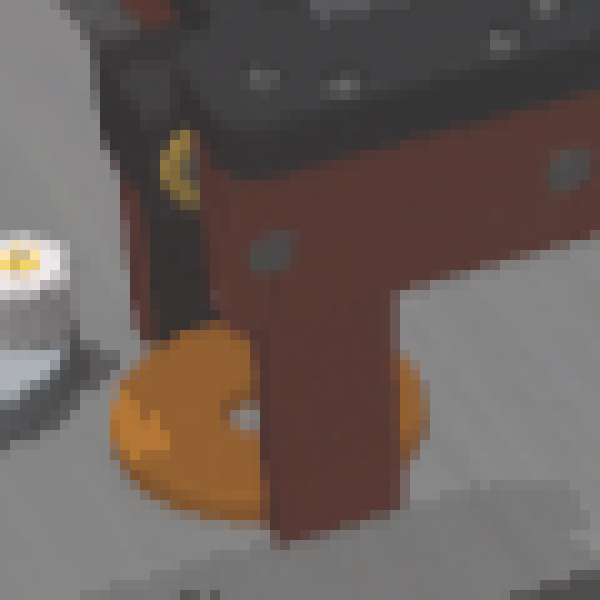

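```bash
python3 -m creep '[255,0,40,80,0,0,0, 255,0,86.5,174.4,0,0,0, 255,0,86.5,174.4,0,0,0, 255,0,86.5,174.4,0,0,0, 255,0,86.5,174.4,0,0,0, 255,0,86.5,174.4,0,0,0, 255,15,86.5,174.4,0,0,0, 255,31,86.5,174.4,0,0,0, 255,31,86.5,174.4,0,0,0, 255,31,86.5,174.4,0,0,0]'
python3 -m creep '[255,0,0,0,0,0,0, 255,0,0,0,0,0,0, 255,0,0,0,0,0,0]'
python3 - <<'E'
from h import *
s=capture("side");t=capture("top");o=r.get_obs(); print(o["ee_pos"],o["contact_force"],o["finger_gap"])
e=np.array(o["ee_pos"])
print(proj(s,e+[0,0,-.0102]))
u,v=310,160
cv2.imwrite("pics/g14.png",np.hstack([cv2.resize(c["img"][v:v+60,u:u+60],None,fx=6.5,fy=6.5,interpolation=cv2.INTER_NEAREST) for c,u,v in((s,310,160),(t,235,175))]))
E
```

```text
t: 17.3
ee_pos: [0.6517, 0.152, 0.0988]
tool_rot: [0.707, -0.0, 0.707, -0.0]
contact_force: [-0.0, -0.2, -0.1]
finger_gap: 0.0539
t: 17.68
ee_pos: [0.652, 0.1521, 0.0994]
tool_rot: [0.707, -0.0, 0.707, 0.0]
contact_force: [-0.9, -0.3, -0.6]
finger_gap: 0.0539
[0.65190605 0.15209403 0.09919835] [-0.41967771  0.17941371 -0.90285317] 0.05410786368486593
[[342.25733449 185.30793282]]
```

View pics/g14.png

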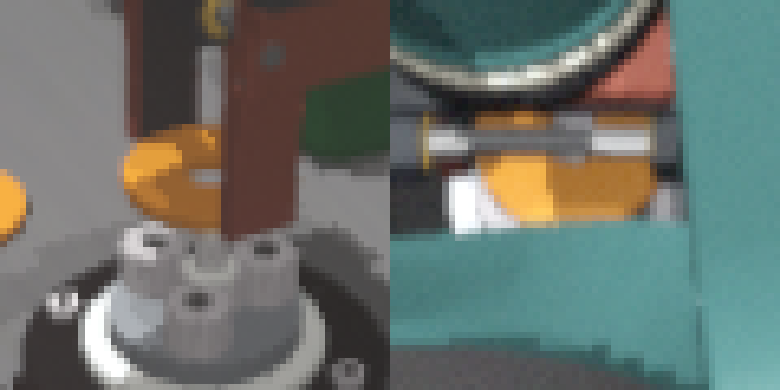

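```bash
python3 -m creep '[255,8,0,0,0,0,0, 255,14,0,0,0,0,0, 255,18,0,0,0,0,0, 255,22,0,0,0,0,0, 255,22,0,0,0,0,0, 255,22,0,0,0,0,0, 255,22,0,0,0,0,0]'
python3 -m creep '[255,3,0,0,0,0,0, 255,6,0,0,0,0,0, 255,8.5,0,0,0,0,0, 255,8.5,0,0,0,0,0, 255,8.5,0,0,0,0,0, 255,8.5,0,0,0,0,0]'
```

```text
t: 18.65
ee_pos: [0.652, 0.1521, 0.0773]
tool_rot: [0.707, -0.0, 0.707, 0.0]
contact_force: [-0.2, 0.4, -1.2]
finger_gap: 0.054
t: 19.4
ee_pos: [0.6518, 0.1521, 0.0685]
tool_rot: [0.707, -0.0, 0.707, 0.0]
contact_force: [0.7, -0.1, -0.4]
finger_gap: 0.0539
```

```bash
python3 -m creep '[255,0.8,0,0,0,0,0, 255,0.8,0,0,0,0,0, 255,0.8,0,0,0,0,0, 255,0.8,0,0,0,0,0]'
```

```text
t: 19.9
ee_pos: [0.6519, 0.1521, 0.0682]
tool_rot: [0.707, -0.0, 0.707, 0.0]
contact_force: [-2.7, -0.5, 5.8]
finger_gap: 0.0543
```

```bash
python3 -m creep '[60,0,0,0,0,0,0, 20,0,0,0,0,0,0, 20,0,0,0,0,0,0, 20,-5,0,0,0,0,0, 10,-35,0,0,0,0,0, 0,-72,0,0,0,0,0, 0,-72,60,-100,0,0,0, 0,-72,107,-185.7,0,0,0, 0,-72,107,-185.7,0,0,0, 0,-72,107,-185.7,0,0,0]'
python3 -m creep '[0,20,0,0,0,0,0, 0,40,0,0,0,0,0, 0,60,0,0,0,0,0, 0,60,0,0,0,0,0, 0,60,0,0,0,0,0, 0,60,0,0,0,0,0]'
python3 - <<'E'
from h import *
s=capture("side");t=capture("top");o=r.get_obs(); print(o["ee_pos"],o["contact_force"],o["finger_gap"])
a=[(s,310,160),(t,235,175),(s,205,165),(t,170,260)]
k=[cv2.resize(c["img"][v:v+70,u:u+70],None,fx=4.2,fy=4.2,interpolation=cv2.INTER_NEAREST) for c,u,v in a]
cv2.imwrite("pics/g15.png",np.vstack([np.hstack(k[:2]),np.hstack(k[2:])]))
E
```

```text
t: 21.15
ee_pos: [0.4625, 0.26, 0.14]
tool_rot: [0.706, -0.001, 0.708, 0.001]
contact_force: [0.1, 0.9, -0.3]
finger_gap: 0.0878
t: 21.9
ee_pos: [0.4668, 0.2593, 0.0807]
tool_rot: [0.708, 0.0, 0.707, 0.0]
contact_force: [-0.0, 1.2, -0.4]
finger_gap: 0.0879
[0.46663586 0.25924928 0.08049905] [-0.71035976  0.30350118 -0.09555693] 0.08763110370678606
```

View pics/g15.png

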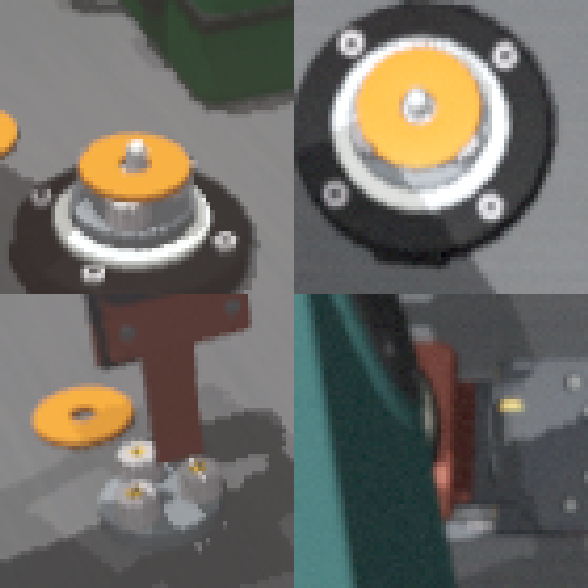

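```bash
python3 -m creep '[0,30,0,0,0,0,0, 0,50,0,0,0,0,0, 0,60,0,0,0,0,0, 0,63,0,0,0,0,0, 0,63,0,0,0,0,0, 30,63,0,0,0,0,0, 50,63,0,0,0,0,0, 60,63,0,0,0,0,0, 100,63,0,0,0,0,0, 100,63,0,0,0,0,0]' 45
python3 -m creep '[140,0,0,0,0,0,0, 140,0,0,0,0,0,0]'
python3 - <<'E'
from h import *
s=capture("side");o=r.get_obs(); print(o["ee_pos"],o["contact_force"],o["finger_gap"])
u,v=205,165
cv2.imwrite("pics/g16.png",cv2.resize(s["img"][v:v+70,u:u+70],None,fx=8,fy=8,interpolation=cv2.INTER_NEAREST))
E
```

```text
t: 23.25
ee_pos: [0.4662, 0.2591, 0.0169]
tool_rot: [0.707, -0.0, 0.707, 0.0]
contact_force: [-0.3, 0.7, 1.6]
finger_gap: 0.0621
t: 23.5
ee_pos: [0.4662, 0.2591, 0.0169]
tool_rot: [0.707, -0.0, 0.707, 0.0]
contact_force: [-1.1, 0.9, 3.8]
finger_gap: 0.062
[0.46618141 0.2591049  0.01688805] [-0.31203632  0.12135883  2.75586136] 0.06176712389410508
```

View pics/g16.png

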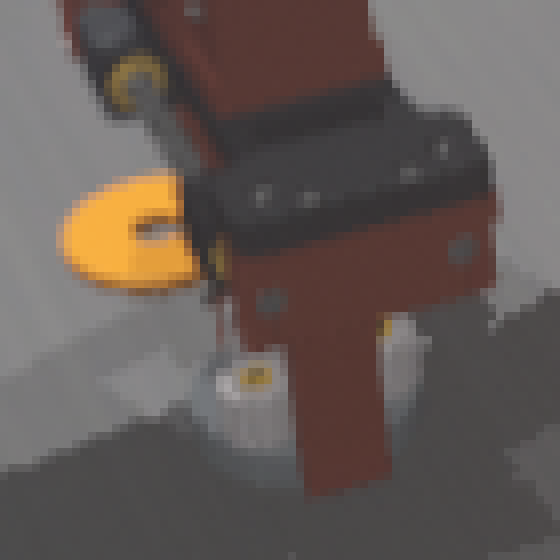

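```bash
python3 -m creep '[255,-5,0,0,0,0,0, 255,-20,0,0,0,0,0, 255,-60,0,0,0,0,0, 255,-100,0,0,0,0,0, 255,-123,0,0,0,0,0, 255,-123,0,0,0,0,0, 255,-123,0,0,0,0,0]' 55
python3 -m creep '[255,0,-30,60,0,0,0, 255,0,-70,120,0,0,0, 255,0,-107,185.5,0,0,0, 255,0,-107,185.5,0,0,0, 255,0,-107,185.5,0,0,0, 255,10,-107,185.5,0,0,0, 255,26,-107,185.5,0,0,0, 255,26,-107,185.5,0,0,0, 255,26,-107,185.5,0,0,0, 255,26,-107,185.5,0,0,0]'
python3 -m creep '[255,0,0,0,0,0,0, 255,0,0,0,0,0,0, 255,0,0,0,0,0,0]'
python3 - <<'E'
from h import *
s=capture("side");t=capture("top");o=r.get_obs(); print(o["ee_pos"],o["contact_force"],o["finger_gap"])
e=np.array(o["ee_pos"]); print(proj(s,e+[0,0,.011]))
cv2.imwrite("pics/g17.png",np.hstack([cv2.resize(c["img"][v:v+60,u:u+60],None,fx=6.5,fy=6.5,interpolation=cv2.INTER_NEAREST) for c,u,v in((s,310,150),(t,235,175))]))
E
```

```text
t: 24.42
ee_pos: [0.4653, 0.2587, 0.1392]
tool_rot: [0.707, -0.0, 0.708, -0.0]
contact_force: [0.4, -0.1, -3.4]
finger_gap: 0.0617
t: 25.68
ee_pos: [0.6519, 0.1524, 0.1143]
tool_rot: [0.707, -0.0, 0.707, 0.0]
contact_force: [-0.1, 0.2, -3.2]
finger_gap: 0.0617
t: 26.05
ee_pos: [0.6517, 0.152, 0.1139]
tool_rot: [0.707, -0.0, 0.707, 0.0]
contact_force: [0.1, -0.2, -3.5]
finger_gap: 0.0618
[0.65162706 0.15199985 0.11378426] [ 0.28042965  0.36333382 -3.28895426] 0.062114717399294715
[[342.44675336 170.21611838]]
```

View pics/g17.png

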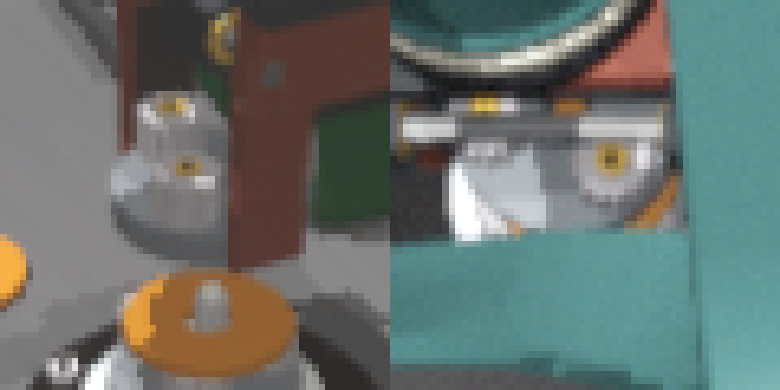

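```bash
python3 - <<'E'
from h import *
np.set_printoptions(precision=4,suppress=True)
s=capture("side");e=np.array(r.get_obs()["ee_pos"])
for uv,a in(((336.1,166),98.5),((338.4,175.),-140.5)):
    p=plane(s,uv,e[2]+.0111)[:2]; print(p-0.0212*np.array([np.cos(np.radians(a)),np.sin(np.radians(a))]))
# spline tip
for z in(.069,): print(plane(s,(310+210/6.5-.5,150+290/6.5-.5),z))
E
```

```text
[0.6509 0.1512]
[0.6524 0.1529]
[0.6503 0.1503 0.069 ]
```

```bash
python3 -m creep '[255,10,0,0,0,0,0, 255,20,0,0,0,0,0, 255,25,0,0,0,0,0, 255,28,0,0,0,0,0, 255,31,0,0,0,0,0, 255,31,0,0,0,0,0, 255,31,0,0,0,0,0, 255,31,0,0,0,0,0]'
python3 - <<'E'
from h import *
s=capture("side");o=r.get_obs(); print(o["ee_pos"],o["contact_force"],o["torque"],o["finger_gap"])
u,v=310,160
cv2.imwrite("pics/g18.png",cv2.resize(s["img"][v:v+60,u:u+60],None,fx=9,fy=9,interpolation=cv2.INTER_NEAREST))
E
```

```text
t: 27.2
ee_pos: [0.6518, 0.1521, 0.083]
tool_rot: [0.707, -0.0, 0.707, 0.0]
contact_force: [0.3, -0.3, -3.5]
finger_gap: 0.062
[0.65173621 0.15209178 0.08296415] [ 0.02937428 -0.22610757 -2.69584633] [-0.00211702  0.02527314 -0.06392853] 0.06210086691399211
```

View pics/g18.png

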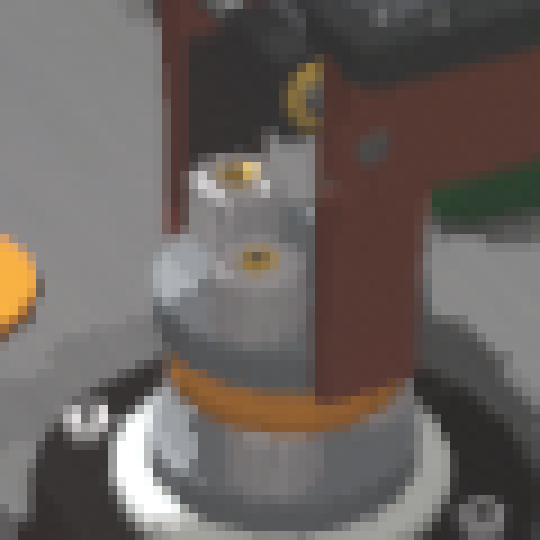

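Spline has entered the hole (3 mm) with no contact force; continue down.

```bash
python3 -m creep '[255,3,0,0,0,0,0, 255,5,0,0,0,0,0, 255,7,0,0,0,0,0, 255,8,0,0,0,0,0, 255,8,0,0,0,0,0, 255,8,0,0,0,0,0]'
python3 -m creep '[255,0.9,0,0,0,0,0, 255,0.9,0,0,0,0,0, 255,0.9,0,0,0,0,0, 255,0.9,0,0,0,0,0]'
```

```text
t: 28.0
ee_pos: [0.6514, 0.152, 0.0749]
tool_rot: [0.707, -0.0, 0.707, 0.0]
contact_force: [-2.5, 0.4, 0.1]
finger_gap: 0.0617
t: 28.5
ee_pos: [0.6515, 0.1521, 0.0749]
tool_rot: [0.707, -0.0, 0.707, 0.0]
contact_force: [-4.4, -0.5, 8.0]
finger_gap: 0.0617
```

```bash
python3 -m creep '[40,0,0,0,0,0,0, 0,0,0,0,0,0,0, 0,0,0,0,0,0,0, 0,-5,0,0,0,0,0, 0,-35,0,0,0,0,0, 0,-80,0,0,0,0,0, 60,-80,-60,-28,0,0,0, 130,-80,-120,-56,0,0,0, 139,-80,-180,-84,0,0,0, 139,-80,-240,-112,0,0,0]' 20
python3 -m creep '[139,0,-156,-69.5,0,0,0, 139,0,-156,-69.5,0,0,0, 139,0,-156,-69.5,0,0,0, 139,0,-156,-69.5,0,0,0, 139,0,-156,-69.5,0,0,0, 139,10,-156,-69.5,0,0,0, 139,40,-156,-69.5,0,0,0, 139,40,-156,-69.5,0,0,0, 139,40,-156,-69.5,0,0,0]'
python3 -m creep '[139,0,0,0,0,0,0, 139,0,0,0,0,0,0, 139,0,0,0,0,0,0]'
python3 - <<'E'
from h import *
s=capture("side");t=capture("top");o=r.get_obs(); print(o["ee_pos"],o["contact_force"],o["finger_gap"])
a=[(s,310,160),(t,235,175),(s,325,320),(t,440,260)]
k=[cv2.resize(c["img"][v:v+80,u:u+80],None,fx=3.75,fy=3.75,interpolation=cv2.INTER_NEAREST) for c,u,v in a]
cv2.imwrite("pics/g19.png",np.vstack([np.hstack(k[:2]),np.hstack(k[2:])]))
E
```

```text
t: 29.75
ee_pos: [0.5453, -0.0761, 0.1544]
tool_rot: [0.708, -0.0, 0.707, 0.0]
contact_force: [0.3, -0.5, 0.7]
finger_gap: 0.0511
t: 30.88
ee_pos: [0.4768, -0.2298, 0.114]
tool_rot: [0.707, -0.0, 0.707, 0.001]
contact_force: [0.6, -0.1, -0.1]
finger_gap: 0.0398
t: 31.25
ee_pos: [0.4767, -0.2307, 0.1143]
tool_rot: [0.707, -0.0, 0.707, -0.0]
contact_force: [-0.0, 0.1, 0.9]
finger_gap: 0.0397
[ 0.47655177 -0.23062342  0.11411495] [ 0.0799428  -0.14583213  0.22324644] 0.04015078428506088
```

View pics/g19.png

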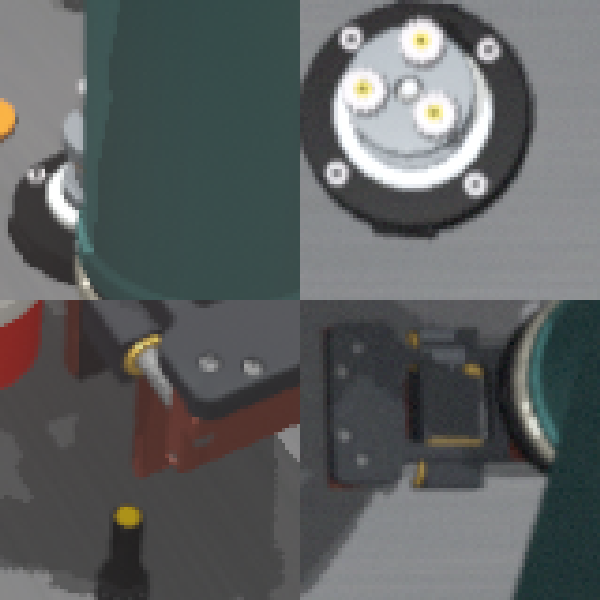

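```bash
python3 -m creep '[139,0,-13,-6.4,0,0,0, 139,0,-13,-6.4,0,0,0, 139,15,-13,-6.4,0,0,0, 139,30,-13,-6.4,0,0,0, 139,30,-13,-6.4,0,0,0, 139,30,-13,-6.4,0,0,0, 139,30,-13,-6.4,0,0,0]'
python3 - <<'E'
from h import *
s=capture("side");o=r.get_obs(); print(o["ee_pos"],o["contact_force"],o["finger_gap"])
u,v=325,340
cv2.imwrite("pics/g20.png",cv2.resize(s["img"][v:v+80,u:u+80],None,fx=7,fy=7,interpolation=cv2.INTER_NEAREST))
E
```

```text
t: 32.22
ee_pos: [0.4704, -0.2436, 0.0841]
tool_rot: [0.707, -0.0, 0.707, -0.0]
contact_force: [-0.0, 0.3, 0.6]
finger_gap: 0.04
[ 0.47041251 -0.24362382  0.08421889] [ 0.55607925  0.01569902 -0.51421987] 0.04011646385338111
```

View pics/g20.png

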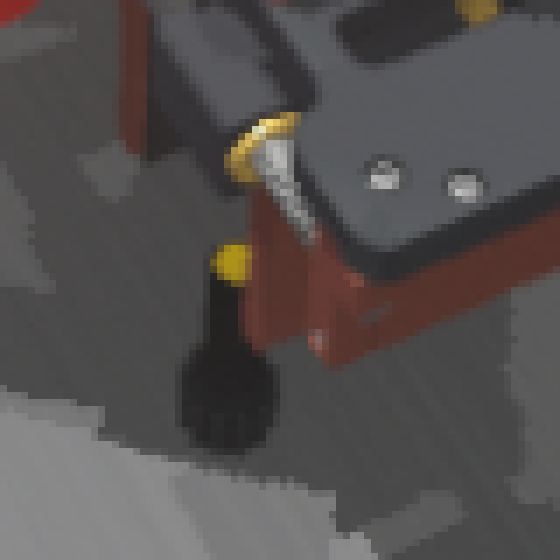

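```bash
python3 -m creep '[139,15,0,-0.2,0,0,0, 139,30,0,-0.2,0,0,0, 139,44,0,-0.2,0,0,0, 139,44,0,-0.2,0,0,0, 139,44,0,-0.2,0,0,0, 190,44,0,-0.2,0,0,0, 205,44,0,-0.2,0,0,0, 212,44,0,-0.2,0,0,0, 218,44,0,-0.2,0,0,0, 255,44,0,-0.2,0,0,0]' 20
python3 -m creep '[255,0,0,0,0,0,0, 255,0,0,0,0,0,0, 255,0,0,0,0,0,0]' 25
python3 - <<'E'
from h import *
s=capture("side");o=r.get_obs(); print(o["ee_pos"],o["contact_force"],o["finger_gap"])
u,v=325,340
cv2.imwrite("pics/g21.png",cv2.resize(s["img"][v:v+80,u:u+80],None,fx=7,fy=7,interpolation=cv2.INTER_NEAREST))
E
```

```text
t: 33.52
ee_pos: [0.4699, -0.2436, 0.04]
tool_rot: [0.707, -0.0, 0.707, 0.0]
contact_force: [0.3, -0.3, 1.2]
finger_gap: 0.0114
t: 33.9
ee_pos: [0.4699, -0.2436, 0.04]
tool_rot: [0.707, -0.0, 0.707, 0.0]
contact_force: [-0.4, 0.6, 2.6]
finger_gap: 0.0113
[ 0.46994662 -0.24357002  0.03999901] [0.08243958 0.16153495 1.99183213] 0.01125698030888342
```

View pics/g21.png

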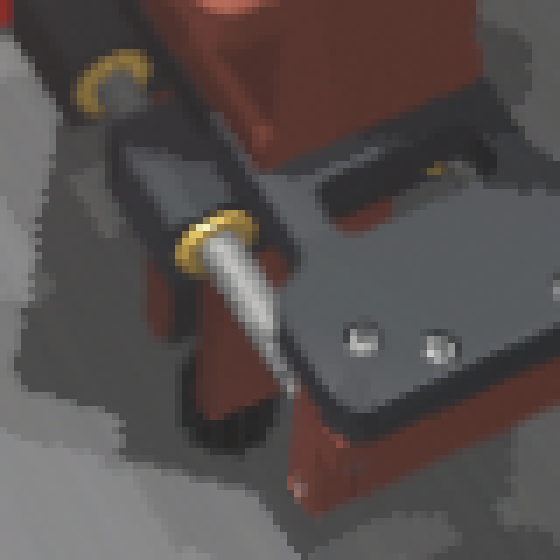

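```bash
python3 -m creep '[255,-10,0,0,0,0,0, 255,-40,0,0,0,0,0, 255,-90,0,0,0,0,0, 255,-120,0,0,0,0,0, 255,-120,0,0,0,0,0, 255,-120,0,0,0,0,0]' 30
python3 - <<'E'
from h import *
np.set_printoptions(precision=4,suppress=True)
for n,(u,v) in (("top",(265,200)),("side",(342,190))):
    c=capture(n);L=[]
    for st,ce,m in blobs(c,(18,90,90),(35,255,255),1):
        if abs(ce[0]-u)<25 and abs(ce[1]-v)<25: L.append(plane(c,ce,.086)[:2]); print(n,ce,st[4],L[-1])
    if L: print(np.mean(L,0))
s=c;o=r.get_obs();print(o["ee_pos"],o["contact_force"])
cv2.imwrite("pics/g22.png",cv2.resize(s["img"][250:400,280:440],None,fx=4,fy=4,interpolation=cv2.INTER_NEAREST))
E
```

```text
t: 34.7
ee_pos: [0.4692, -0.243, 0.1591]
tool_rot: [0.707, 0.0, 0.708, 0.0]
contact_force: [-0.2, -0.2, -0.6]
finger_gap: 0.0116
top [266.8 185. ] 10 [0.6726 0.1453]
top [251.2 198. ] 10 [0.6484 0.173 ]
top [270.1111 204.3333] 9 [0.6367 0.1388]
[0.6526 0.1524]
[ 0.4688 -0.2428  0.1583] [-0.2964 -0.2566 -0.4345]
```

View pics/g22.png

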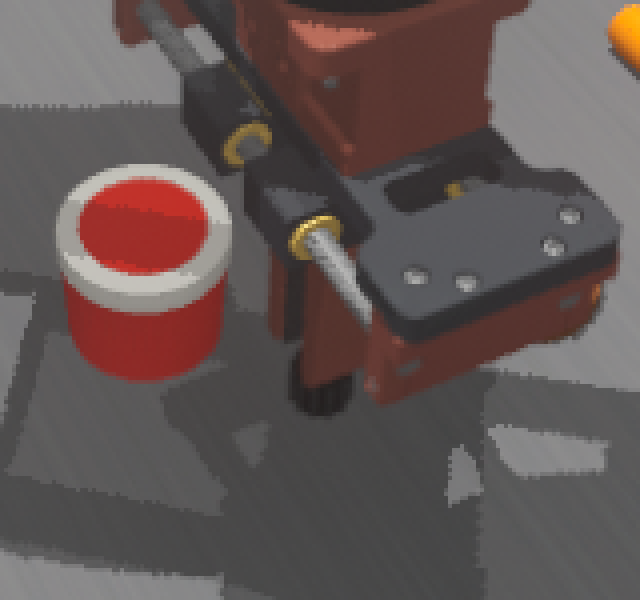

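```bash
python3 -m creep '[255,0,60,27,0,0,0, 255,0,110,54,0,0,0, 255,0,165,80,0,0,0, 255,0,220,105,0,0,0, 255,0,275,130,0,0,0, 255,0,330,155,0,0,0, 255,0,370,172,0,0,0, 255,0,395.6,182,0,0,0, 255,0,395.6,182,0,0,0, 255,0,395.6,182,0,0,0]'
python3 -m creep '[255,0,0,0,0,0,0, 255,10,0,0,0,0,0, 255,20,0,0,0,0,0, 255,20,0,0,0,0,0, 255,20,0,0,0,0,0, 255,20,0,0,0,0,0, 255,20,0,0,0,0,0, 255,20,0,0,0,0,0]'
python3 - <<'E'
from h import *
np.set_printoptions(precision=4,suppress=True)
s=capture("side");t=capture("top");o=r.get_obs();e=np.array(o["ee_pos"]);print(e,o["contact_force"])
print(proj(s,e+[0,0,-.04]))
L=[(b[1],b[0][4],plane(s,b[1],.086)) for b in blobs(s,(15,90,60),(35,255,255),1) if abs(b[1][0]-342)<20 and abs(b[1][1]-190)<20]
for l in L: print(*l)
cv2.imwrite("pics/g23.png",np.hstack([cv2.resize(c["img"][v:v+60,u:u+60],None,fx=6.5,fy=6.5,interpolation=cv2.INTER_NEAREST) for c,u,v in((s,310,150),(t,235,165))]))
E
```

```text
t: 36.05
ee_pos: [0.6509, 0.1509, 0.1591]
tool_rot: [0.706, -0.0, 0.708, -0.0]
contact_force: [-0.3, -0.9, -0.7]
finger_gap: 0.0113
t: 37.05
ee_pos: [0.6519, 0.1522, 0.14]
tool_rot: [0.707, -0.0, 0.707, 0.0]
contact_force: [-0.6, 0.9, -1.1]
finger_gap: 0.0115
[0.6518 0.1522 0.14  ] [ 0.3787 -0.2486 -1.1549]
[[342.3024 180.7327]]
[335.5    182.3333] 6 [0.6469 0.1725 0.086 ]
[352. 186.] 3 [0.6707 0.145  0.086 ]
[338. 192.] 3 [0.6349 0.1381 0.086 ]
```

View pics/g23.png

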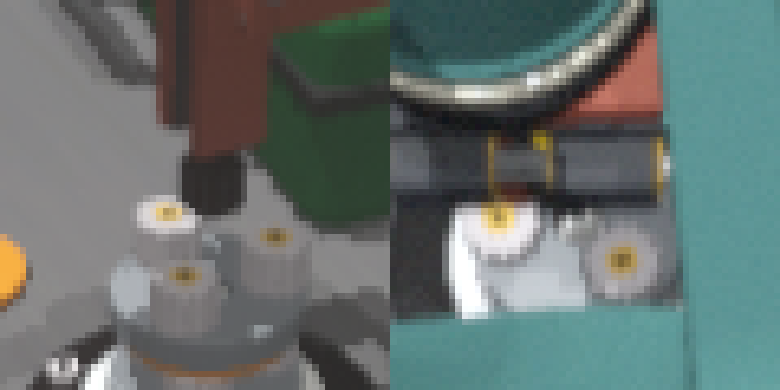

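```bash
python3 -m creep '[255,6,0,0,0,0,0, 255,11,0,0,0,0,0, 255,15,0,0,0,0,0, 255,18,0,0,0,0,0, 255,21,0,0,0,0,0, 255,21,0,0,0,0,0, 255,21,0,0,0,0,0, 255,21,0,0,0,0,0]'
```

```text
t: 38.15
ee_pos: [0.6519, 0.1522, 0.119]
tool_rot: [0.707, -0.0, 0.707, 0.0]
contact_force: [-0.8, -0.3, -1.8]
finger_gap: 0.0119
```

```bash
python3 -m creep '[255,3,0,0,0,0,0, 255,6,0,0,0,0,0, 255,8.6,0,0,0,0,0, 255,8.6,0,0,0,0,0, 255,8.6,0,0,0,0,0, 255,8.6,0,0,0,0,0]'
python3 -m creep '[255,0.9,0,0,0,0,0, 255,0.9,0,0,0,0,0, 255,0.9,0,0,0,0,0, 255,0.9,0,0,0,0,0]'
```

```text
t: 38.9
ee_pos: [0.6517, 0.1521, 0.1102]
tool_rot: [0.707, -0.0, 0.707, 0.0]
contact_force: [0.4, -0.4, -1.3]
finger_gap: 0.0115
t: 39.4
ee_pos: [0.6519, 0.1521, 0.1099]
tool_rot: [0.707, -0.0, 0.707, 0.0]
contact_force: [-1.6, 1.3, 5.5]
finger_gap: 0.0115
```

Pinion is home (TCP 0.110 as computed, contact force 5–6 N). Release gently and back away.

```bash
python3 -m creep '[215,-0.4,0,0,0,0,0, 200,-0.4,0,0,0,0,0, 160,-0.4,0,0,0,0,0, 100,-0.4,0,0,0,0,0, 100,-20,0,0,0,0,0, 100,-60,0,0,0,0,0, 100,-100,0,0,0,0,0, 60,-100,60,-60,0,0,0, 0,-100,110,-110,0,0,0, 0,-100,160,-160,0,0,0]'
python3 -m creep '[0,0,150,-100,0,0,0, 0,0,150,-100,0,0,0, 0,0,150,-100,0,0,0, 0,0,150,-100,0,0,0, 0,0,150,-100,0,0,0]'
python3 - <<'E'
from h import *
np.set_printoptions(precision=4,suppress=True)
s=capture("side");t=capture("top");o=r.get_obs();print(o["ee_pos"],o["contact_force"],o["finger_gap"])
cv2.imwrite("pics/f_s.png",s["img"]);cv2.imwrite("pics/f_t.png",t["img"])
cv2.imwrite("pics/g24.png",np.hstack([cv2.resize(c["img"][v:v+80,u:u+80],None,fx=5,fy=5,interpolation=cv2.INTER_NEAREST) for c,u,v in((s,300,150),(t,225,165))]))
D=[]
for c in(t,s):
  for b in blobs(c,(25,200,120),(35,255,255),8):
    if 200<b[1][0]<360 and 120<b[1][1]<230: print(b[1],b[0][4]);D.append(b[1])
if len(D)==2: print(tri(t,D[0],s,D[1]))
E
```

```text
t: 40.65
ee_pos: [0.5184, 0.2859, 0.2111]
tool_rot: [0.708, 0.001, 0.706, 0.0]
contact_force: [1.1, 1.2, -0.1]
finger_gap: 0.0801
t: 41.28
ee_pos: [0.4194, 0.4347, 0.2103]
tool_rot: [0.708, -0.0, 0.707, 0.0]
contact_force: [-0.6, -0.6, 0.6]
finger_gap: 0.0879
[0.4201 0.4338 0.2099] [ 0.0415 -0.3831  0.0125] 0.0881105405428213
[260.7778 190.0556] 18
```

View pics/g24.png

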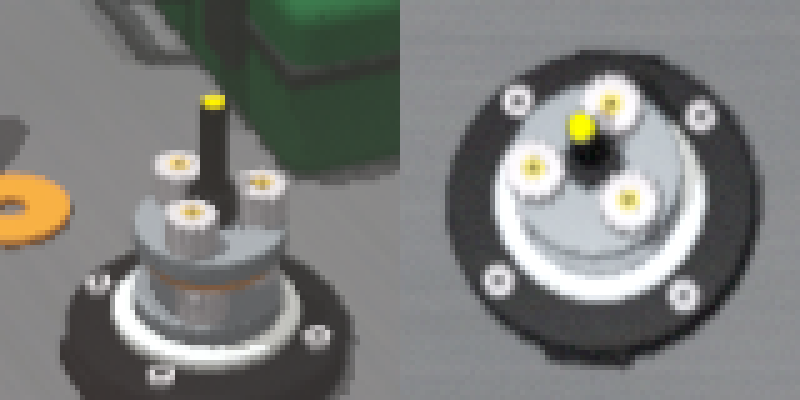

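View pics/f_t.png

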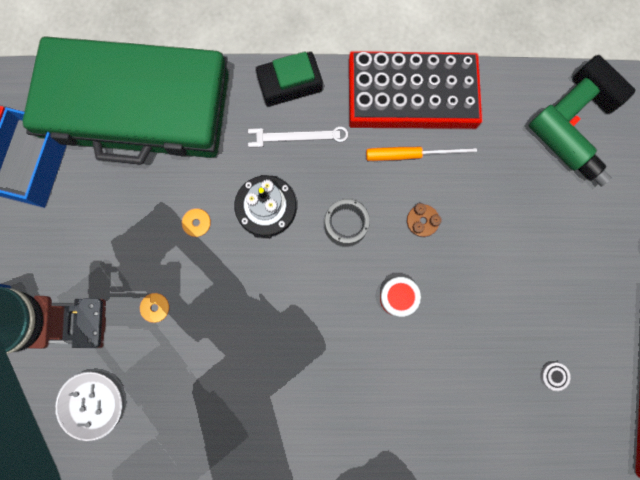

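View pics/f_s.png

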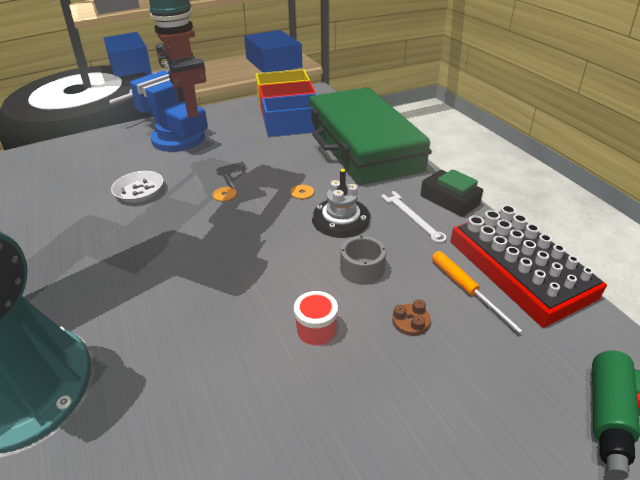

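```bash
python3 - <<'E'
from h import *
np.set_printoptions(precision=4,suppress=True)
s=capture("side");t=capture("top")
print(tri(t,(260.78,190.06),s,(341.9,169.9)))
for f,u,v in(("top",424,219),("side",412,316),("top",347,222),("top",401,297)):
    a=cv2.imread(f"pics/{f}0.png");b=(t if f=="top" else s)["img"]
    d=cv2.absdiff(a,b)[v-25:v+25,u-25:u+25].max(2); print(f,(u,v),(d>50).sum())
from cell import workorder
print(workorder.close_job())
E
```

```text
(array([0.6517, 0.1526, 0.1254]), np.float64(0.0017455826168399605))
top (424, 219) 104
side (412, 316) 156
top (347, 222) 0
top (401, 297) 0
the job is handed in; nothing more can be done
None
```

The winch gear is rebuilt on the bracket in the order asked, and I handed the job in at about 41 s with the gripper open and clear.

- **How it went:** I drew the sun gear straight up out of the worn carrier and set it between the bracket's planets. Over it went the thrust ring nearest the base (top-view pixel 311, 296), then the new carrier planets up, then the pinion shaft up. Each part was pushed down to a light contact of about 6–11 N, at the height the drawing gives.
- **Last checks:** The yellow dot triangulated to (0.652, 0.153, 0.125) m against an expected top of 0.126 m, so the pinion is home and upright. The final pictures show the ring flat under the carrier.
- **Left alone:** In the top view the ring gear and tub areas are unchanged from the start. The worn carrier's area did change, 104 and 156 pixels in the two views. I put that down to the missing sun gear, since the carrier looks unmoved in the pictures, but I did not remeasure it.
- **Disagreements:** The two cameras differed by about 1–2 mm, up to about 4 mm on the thrust rings. I used averaged positions, and every fit went in without side force above about 5 N.

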